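# Fasten the pigment chest: hasp over, pin through

### The job

Fasten the pigment chest: swing the steel hasp by its red side handle down over the brass keeper until it lies fully home against the chest's front, then take the yellow-handled retaining pin out of its wooden block, drop it through the eye in the keeper until its collar rests on the brass, and let go. The keeper has been shifted a little to the left or right on its rail, so the eye must be looked for or felt for. Leave the other things on the table where they are.

Things in the scene. Friction and masses are not known exactly. Their poses are not given: they have to be found in the camera images.
- hasp (a joint): hinge angle of the hasp (rad): 0 = fully home, hanging against the chest's front; 1.57 = sticking straight out; 3.14 = upright; more = leaning back over the lid (stop 4.2). Starts at 2.1 to 3.8. Stiff: it stays where left; pushing at the handle takes about 5 N. To close it push on the outer face: the one toward the lid when upright, on top when it sticks out, in front when it hangs.
- chest: fixed wooden chest with steel corners and a closed lid: 130 mm front to back (x), 260 mm wide (y), 110 mm high. Origin at the centre of its underside; x points from its front into the chest, y to the left as seen facing its front, z up. The hasp and keeper are on its front face, which looks to the robot.
- hasp_hinge (a point): fixed point on the hinge axis at mid-width of the hasp, 4 mm in front of the chest's front face, 100 mm above the table; axes as the chest's, the hinge along y. The hasp is a steel plate 88 mm wide (y), 5 mm thick, reaching 68 mm from the hinge, with a slot 69 mm wide and 19 mm high that passes over the keeper.
- hasp_handle (a point): middle of the hasp's round red handle (52 mm long, 14 mm across), parallel to the hinge, which sticks out sideways (chest's +y) from the hasp's edge and swings with it. It lies 42 mm from the hinge along the plate, 5 mm outside the plate's mid-plane (on the outer face's side) and 78 mm to the +y side of mid-width.
- keeper_mid (a point): fixed point on the chest, axes as the chest's: 23 mm in front of its front face, 70 mm above the table, level with the top of the keeper, a fixed level brass tongue 44 mm wide (y), 6 mm thick, reaching 38 mm out. In its middle is a square upright eye, 13 mm. Keeper and eye sit up to 11 mm to either side (y) of this point: not told; see it, or feel with the pin's tip at a few N.
- pin_grip (a point): place to grip the retaining pin: on its axis, inside the round yellow handle (16 mm across, 74 mm long), 20 mm below the top of the pin and 104 mm above its tip. z along the pin, up. The pin is 124 mm long, 70 g, and starts upright in its block.
- pin_collar (a point): on the pin's axis at the underside of its collar (22 mm across, 6 mm thick), 34 mm above the tip. The round steel shank below is 10 mm across and tapers to 7 mm over the last 4 mm. z along the pin, up. At the start the collar rests on the top of the fixed wooden block (64 x 64 mm, 44 mm high, hole 14 mm).
- blue_jar: bystander: octagonal jar of blue pigment with a white lid, 59 x 58 x 111 mm; origin at the centre of its underside
- red_jar: bystander: jar of pinkish red pigment with a white lid, 59 x 58 x 111 mm; origin at the centre of its underside
- grey_jar: bystander: jar of pale ash-white pigment with a white lid, 59 x 58 x 111 mm; origin at the centre of its underside
- tin: bystander: closed flat black palette tin, 104 x 199 mm, 29 mm high; origin at the centre of its underside
- tape: bystander: roll of tan masking tape lying flat, 100 mm across, 25 mm high; origin at the centre of its underside
- scale: bystander: dark grey pocket scale, 128 x 95 x 17 mm; origin at the centre of its underside
- tile: bystander: white glazed tile with paint smears, 80 x 106 x 6 mm, flat on the table; origin at the centre of its underside
- pin: the retaining pin as a whole: origin at the centre of its tip, z along the pin, up

How it is judged:
On the way, in this order (a step that is already met when the one before it is completed fails the run):
1. the hasp is swung home over the keeper (value of joint hasp below 0.07 rad), for 0.2 s.
2. the pin is through the eye with its collar on the keeper (x of pin_collar in the frame of keeper_mid between -0.006 and 0.006 m and y of pin_collar in the frame of keeper_mid between -0.014 and 0.014 m and z of pin_collar in the frame of keeper_mid between -0.004 and 0.004 m and angle between pin_collar's own z axis and vertical below 0.15 rad and value of joint hasp below 0.07 rad), for 0.2 s.
At the end, for the whole second after the job is handed in: The hasp is home (within 0.07 rad), the pin is upright (within 0.15 rad) through the keeper's eye with its collar resting on the keeper (height within 4 mm; within 6 mm of the eye's line front to back, within 14 mm of keeper_mid sideways), at rest and released (all of step 2 and linear speed of pin below 0.02 m/s and contact force between the fingers and pin below 0.2 N); the robot touches nothing.
It fails at once if a bystander is shoved (more than 30 mm) or knocked over (distance of any of blue_jar, red_jar, grey_jar, tin, tape, scale, tile from where it was at the start of the episode above 0.03 m or angle between any of blue_jar, red_jar, grey_jar, tin, tape, scale, tile's own z axis and vertical above 0.4 rad).
It also fails if it takes over 67 s, if anything falls off the work surface, if the arm or the gripper's body presses on something with over 40 N, if the wrist force passes 120 N, or if a joint passes its speed limit or range.

### The arm

A 6-joint arm with a two-finger parallel gripper is mounted at the origin on the work surface; the furniture and walls round the work are solid. World frame = base frame: x ahead of the robot, y to its left, z up, the work surface at z = 0. Lengths are in m, angles in rad, forces in N, time in s.
With the tool pointing down it reaches from about 0.4 to 0.925 m from the base axis. Payload 12.5 kg.
Tool frame: the origin (TCP) lies at the very end of the fingers, on their centre line; the grasp point (between the pads) lies 19 mm behind it (arm.pinch_z is the z of the grasp point in the tool frame, in m); z points along the fingers, y is the direction in which the jaws open and shut (so a half turn about z gives the same grasp; the last joint's range is limited). The gripper opens to 95 mm and grips with 3 to 60 N. Pads are 20 mm wide; open, the fingers measure 119 mm over their backs; the gripper's body (75 mm by 180 mm) begins 59 mm behind the grasp point.
Start: joints at [1.211, 0.491, 1.559, -0, 1.092, -0.106], TCP at [0.157, 0.605, 0.215] pointing down, gripper open.
Joint ranges: [-3.1, 3.1], [-0.84, 2.19], [0.05, 2.79], [-1.13, 4.28], [0.06, 2.93], [-2.69, 2.69]. Speed limits (rad/s): [2.22, 2.22, 2.79, 3.14, 3.14, 3.14].

### API

Orientations are given as a rotation vector (axis times angle).
In Python, from workcell import arm gives the robot as it stands. Calls block until the motion is done:
- arm.goto(position, orientation): joint-space move of the TCP to a pose.
- arm.move_l(position, max_speed=0.15, rot=None, stop_force=None): straight line of the TCP; rot=None keeps the orientation; max_speed is the mean speed in m/s. With stop_force (N) it stops when the force on the tool has changed by that much, and returns True; else False.
- arm.move_joints(angles): joint-space move.
- arm.command_gripper(opening): finger opening in m; the grip force is fixed at half the most; returns when the fingers have stopped.
- arm.dwell(seconds).
- arm.inverse_kinematics(position, orientation): joint angles nearest the present ones, or None.
- arm.observe(): the state.
- arm.capture(name): name is "scene" or "top" or "wrist"; returns a dict with "pixels" (384x512x3 uint8, red, green, blue), "range_z" (384x512 float32, m along the optical axis (not along the pixel's ray), 0 where there is no reading), "mtx" (3x3 intrinsics, pixels), "distortion" ([k1, k2, p1, p2, k3] as OpenCV has them; the pictures are not rectified), "position" and "attitude" of the camera in the world. Camera axes: x right, y down, z forward; pixel columns grow to the right and rows downward; lengths in m; the calibration is good to about 2 mm. A picture is of the moment at which its call begins.
A pose or a line that the arm cannot do raises arm.IKError and nothing moves.
- arm.hand_in(): hands the job in, once; it reports no verdict.
Trained networks look in a picture, given as the dict that the camera call returned (one of the last four; its "shot" number tells which), for a name from the list of things; names that differ only in an ending like _2 or _b are one class to them, and where a whole thing is asked for, a point or a joint stands for the part that bears it (a point fixed in the world has none). Each returns a list of dicts, best first, with "score" (0 to 1); they miss things now and then, are a little off and sometimes report something else, mostly with a low value. They report only what shows in the picture. A call takes as long as a camera call.
- arm.search_frame(picture, name): "xyz" ([x, y, z] in m, in world coordinates, good to about 4 mm: the middle of the surface that is visible of it).
The state is a dict: "time_s": time; "joint_pos": joint angles; "dq": joint speeds; "effort": joint torques, N m; "eef_pos": TCP position; "eef_rot": TCP orientation; "contact_force": force on the tool from outside, world axes, zero at the start; "torque": the same for the moment, N m; "finger_gap": finger opening in m.
Only numpy, scipy, OpenCV 4.12 (cv2) and the standard library are available. Lean on these libraries where they do the work, as an engineer would, in place of code of your own. Each camera call takes 0.05 s, during which the arm holds its last target.

## Working session

There is one attempt and no reset: what is moved stays moved. The work goes in short steps, each a Python script; the robot and the scene stay as the last script left them, time stands still between calls to the robot, and variables do not carry over. Pictures are saved under pics/ and viewed, and the job is handed in when it is done.

```bash
ls; mkdir -p pics
python3 - <<'E'
from workcell import arm
import cv2,pickle
o=arm.observe(); print(o['time_s'],o['eef_rot'],o['contact_force'],o['finger_gap'],arm.pinch_z)
for n in ["scene","top"]:
    p=arm.capture(n); pickle.dump(p,open(f'pics/{n}0.pkl','wb'))
    cv2.imwrite(f'pics/{n}0.png',p['pixels'][:,:,::-1]); print(n,p['position'],p['attitude'],p['mtx'].tolist() if hasattr(p['mtx'],'tolist') else p['mtx'],p['distortion'])
    for k in ['hasp_handle','hasp','pin','chest','pin_grip']:
        try:
            r=arm.search_frame(p,k); print(k,[(x['xyz'],x['score']) for x in r[:2]])
        except Exception as e: print(k,e)
print(arm.observe()['time_s'])
E
```

```text
pics
0.0 [-3.97575313e-01 -3.11606925e+00  1.64249225e-03] [-1.07853581  0.15179066  0.53949781] 0.09528723741538034 -0.0188
scene [-0.48255521 -0.68146141  0.83251356] [-1.90258271  0.97399565 -0.55879012] [[438.3166838101002, 0.0, 259.4606927104424], [0.0, 438.3166838101002, 189.86311757089578], [0.0, 0.0, 1.0]] [0.01907579 0.         0.         0.         0.        ]
hasp_handle [([0.532, 0.1178, 0.1391], 0.58)]
hasp [([0.5312, 0.1155, 0.1419], 0.74)]
pin [([0.4505, -0.1882, 0.0919], 0.51), ([0.5309, 0.1168, 0.1391], 0.36)]
chest [([0.5551, 0.0671, 0.0961], 0.65)]
pin_grip [([0.4534, -0.1876, 0.0933], 0.52)]
top [0.29285724 0.08300755 1.5514015 ] [-2.12374147  2.14543414 -0.19520999] [[387.9615442252263, 0.0, 249.27369027644247], [0.0, 387.9615442252263, 192.49009493571083], [0.0, 0.0, 1.0]] [-0.12153631  0.          0.          0.          0.        ]
hasp_handle []
hasp [([0.534, 0.1251, 0.1439], 0.73)]
pin []
chest [([0.6082, 0.108, 0.11], 0.65)]
pin_grip []
0.6
```

View pics/scene0.png

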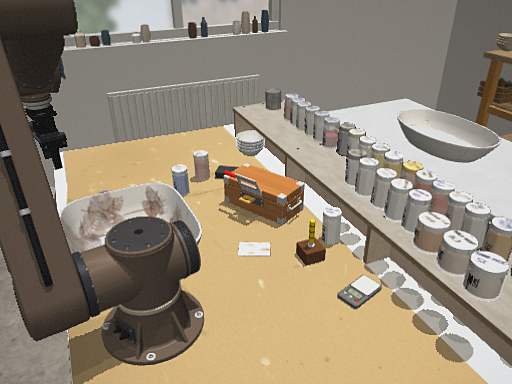

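View pics/top0.png

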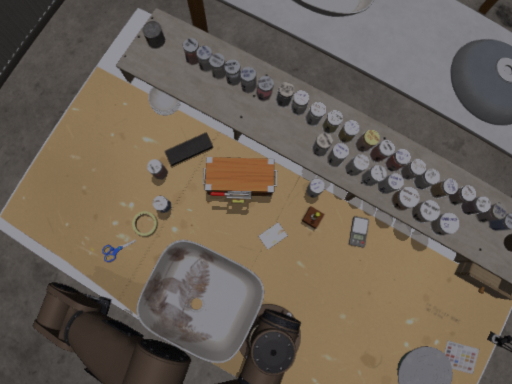

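```bash
cat > h.py <<'E'
import numpy as np,cv2
from scipy.spatial.transform import Rotation as R
def cloud(p):
    z=p['range_z']; h,w=z.shape
    u,v=np.meshgrid(np.arange(w),np.arange(h))
    q=cv2.undistortPoints(np.stack([u,v],-1).reshape(-1,1,2).astype(float),np.array(p['mtx']),np.array(p['distortion'])).reshape(h,w,2)
    c=np.dstack([q*z[...,None],z])
    W=c@R.from_rotvec(p['attitude']).as_matrix().T+np.array(p['position'])
    W[z<=0]=np.nan
    return W
def proj(p,X):
    Rm=R.from_rotvec(p['attitude']).as_matrix(); c=(np.atleast_2d(X)-p['position'])@Rm
    return cv2.projectPoints(c,np.zeros(3),np.zeros(3),np.array(p['mtx']),np.array(p['distortion']))[0].reshape(-1,2)
E
python3 - <<'E'
import pickle,cv2,numpy as np
from h import *
for n,(x0,y0,x1,y1) in dict(scene=(170,130,400,320),top=(130,120,390,260)).items():
    p=pickle.load(open(f'pics/{n}0.pkl','rb')); W=cloud(p)
    c=p['pixels'][y0:y1,x0:x1,::-1]; cv2.imwrite(f'pics/{n}0z.png',cv2.resize(c,None,fx=3,fy=3,interpolation=cv2.INTER_CUBIC))
    m=(abs(W[...,2]-0.112)<0.006)&(abs(W[...,0]-.6)<.25)&(abs(W[...,1]-.1)<.2)
    # orange mask
    px=p['pixels'].astype(int); m&=(px[...,0]-px[...,2]>60)
    P=W[m]; print(n,len(P),cv2.minAreaRect(P[:,:2].astype(np.float32)),np.median(P[:,2]))
    yel=(px[...,0]>150)&(px[...,1]>120)&(px[...,2]<70)&(W[...,2]>.04)&(W[...,2]<.2)
    red=(px[...,0]>150)&(px[...,1]<60)&(px[...,2]<70)&(W[...,2]>.04)
    for nm,k in (('yel',yel),('red',red)):
        num,l,s,cc=cv2.connectedComponentsWithStats(k.astype(np.uint8))
        for i in range(1,num):
            if s[i,4]>3:
                Q=W[l==i]; print(nm,s[i],Q.mean(0).round(4),Q.min(0).round(3),Q.max(0).round(3))
E
```

```text
scene 1048 ((0.6121408939361572, 0.10662530362606049), (0.2635442316532135, 0.14019295573234558), 88.25530242919922) 0.10943503881518346
yel [244 166   8   3  10] [0.6555 0.2034 0.1106] [0.647 0.193 0.108] [0.672 0.218 0.112]
yel [254 167   4   3   4] [0.6685 0.1784 0.1089] [0.663 0.173 0.108] [0.673 0.189 0.111]
yel [234 170  26  14  47] [0.6017 0.1666 0.1093] [0.58  0.104 0.104] [0.619 0.23  0.113]
yel [264 171  21   7  32] [0.6639 0.0949 0.1101] [0.653 0.053 0.107] [0.672 0.134 0.113]
yel [262 180   5   3   5] [0.6033 0.0936 0.1108] [0.596 0.08  0.108] [0.608 0.106 0.114]
yel [292 180   8   8  12] [ 0.6524 -0.0042  0.1096] [ 0.638 -0.023  0.108] [0.665 0.018 0.112]
yel [247 183   4   2   4] [0.561  0.1288 0.1089] [0.558 0.122 0.107] [0.564 0.136 0.113]
yel [269 184  10   6  18] [0.5971 0.0468 0.1086] [0.584 0.024 0.106] [0.613 0.066 0.112]
yel [279 186   3   2   4] [0.603  0.0259 0.1092] [0.598 0.022 0.108] [0.61  0.028 0.11 ]
yel [284 187   4   3   4] [0.6053 0.0063 0.1097] [0.6   0.001 0.107] [0.61  0.016 0.112]
yel [275 189  12   7  26] [0.5754 0.0036 0.1093] [ 0.551 -0.014  0.106] [0.593 0.018 0.113]
yel [290 189   4   3   4] [ 0.6048 -0.0178  0.1102] [ 0.599 -0.024  0.107] [ 0.609 -0.012  0.113]
yel [245 196   4   2   4] [0.5381 0.121  0.0697] [0.537 0.116 0.069] [0.54  0.126 0.071]
yel [239 199   7   3   8] [0.5137 0.1204 0.0689] [0.51  0.109 0.067] [0.52  0.133 0.072]
yel [310 220   5   3  13] [ 0.4548 -0.1827  0.1317] [ 0.45  -0.188  0.128] [ 0.464 -0.176  0.135]
yel [311 234   2   3   4] [ 0.45   -0.1856  0.0854] [ 0.448 -0.188  0.083] [ 0.453 -0.184  0.088]
red [224 170  11   7  28] [0.5312 0.1899 0.1431] [0.527 0.165 0.139] [0.544 0.213 0.148]
top 1853 ((0.6191087365150452, 0.10587798058986664), (0.2574242651462555, 0.128421813249588), 88.05183410644531) 0.11050981877372057
```

View pics/scene0z.png

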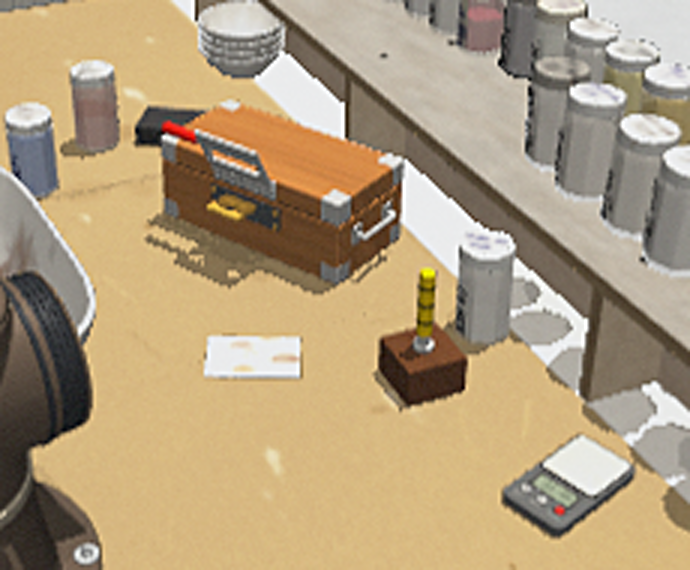

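View pics/top0z.png

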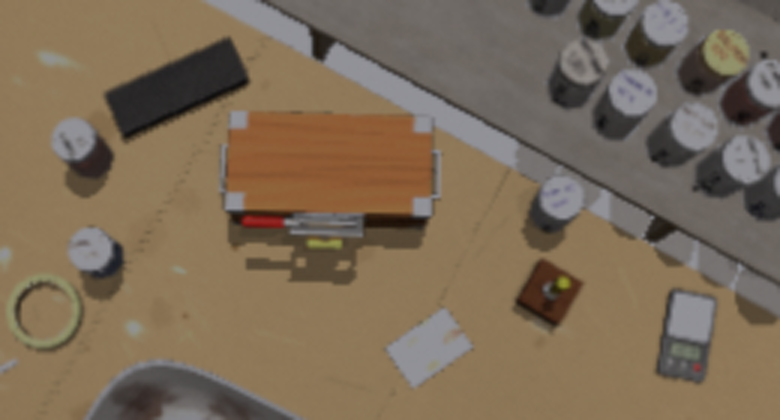

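```bash
cat >> h.py <<'E'
YAW=np.deg2rad(-1.95)
def down(yaw,flip=0):
    # tool z down, tool y along heading (yaw+90deg) (or opposite)
    s=-1 if flip else 1
    y=s*np.array([-np.sin(yaw),np.cos(yaw),0]); z=np.array([0,0,-1.]); x=np.cross(y,z)
    return R.from_matrix(np.c_[x,y,z]).as_rotvec()
def shot(arm,n,name,crop=None,k=1):
    import pickle
    p=arm.capture(n); pickle.dump(p,open(f'pics/{name}.pkl','wb'))
    im=p['pixels'][:,:,::-1]
    if crop: x0,y0,x1,y1=crop; im=im[y0:y1,x0:x1]
    cv2.imwrite(f'pics/{name}.png',cv2.resize(im,None,fx=k,fy=k,interpolation=cv2.INTER_CUBIC))
    return p
E
python3 - <<'E'
from workcell import arm
from h import *
for f in (0,1):
    print(f,arm.inverse_kinematics([.46,.14,.32],down(YAW,f)))
print(R.from_rotvec(arm.observe()['eef_rot']).as_matrix().round(2))
E
```

```text
0 [ 1.57954172e-01  1.80473348e-01  1.74217062e+00 -4.44089210e-16
  1.21894869e+00 -1.37880823e+00]
1 [ 1.57954172e-01  1.80473348e-01  1.74217062e+00 -4.44089210e-16
  1.21894869e+00  1.76278442e+00]
[[-0.97  0.25  0.  ]
 [ 0.25  0.97  0.  ]
 [-0.    0.   -1.  ]]
```

Run:
```python
from workcell import arm
from h import *
arm.goto([.46,.14,.30],down(YAW,0))
p=shot(arm,'wrist','w1')
o=arm.observe(); print(o['time_s'],o['contact_force'],p['position'],p['attitude'])
for k in ['hasp_handle','hasp','keeper_mid']:
    r=arm.search_frame(p,k); print(k,[(x['xyz'],x['score']) for x in r[:2]])
arm.command_gripper(0.0); print(arm.observe()['time_s'],arm.observe()['finger_gap'])
```

```text
2.675 [-0.05102131  0.00958694  0.43533187] [0.37846841 0.14290242 0.46997643] [2.09756557 2.02643498 0.29844158]
hasp_handle [([0.5253, 0.148, 0.1436], 0.56)]
hasp [([0.5359, 0.1523, 0.1453], 0.57)]
keeper_mid [([0.5708, 0.1263, 0.1108], 0.95)]
4.3417 0.0004621756748879362
```

View pics/w1.png

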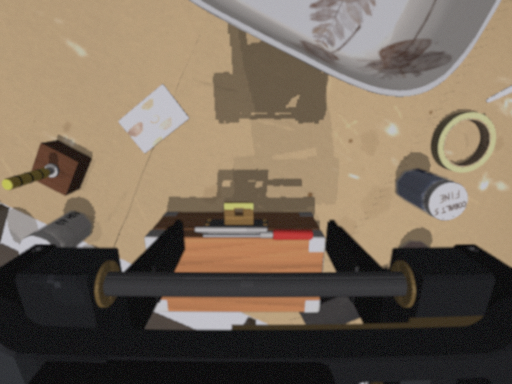

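Run:
```python
import pickle
from h import *
p=pickle.load(open('pics/w1.pkl','rb')); W=cloud(p); px=p['pixels'].astype(int)
hsv=cv2.cvtColor(p['pixels'],cv2.COLOR_RGB2HSV)
def comps(nm,k,mn=15):
    num,l,s,cc=cv2.connectedComponentsWithStats(k.astype(np.uint8))
    for i in range(1,num):
        if s[i,4]>mn:
            Q=W[l==i]; Q=Q[~np.isnan(Q[:,0])]
            print(nm,s[i],np.median(Q,0).round(4),np.percentile(Q,3,axis=0).round(4),np.percentile(Q,97,axis=0).round(4))
H,S,V=hsv[...,0],hsv[...,1],hsv[...,2]
comps('red',((H<4)|(H>175))&(S>150)&(V>90))
comps('yel',(H>20)&(H<35)&(S>130)&(W[...,2]>.04))
comps('steel',(S<60)&(W[...,2]>.115)&(W[...,2]<.18))
m=(abs(W[...,2]-.11)<.006)&(H<20)&(S>100); P=W[m]; print(len(P),cv2.minAreaRect(P[:,:2].astype(np.float32)))
# front edge
x=W[...,0];y=W[...,1]
for y0 in (0,.02,.04,.2,.22):
    q=P[abs(P[:,1]-y0)<.006]; print(y0,len(q), q[:,0].min() if len(q) else None, q[:,0].max() if len(q) else None)
```

```text
red [273 230  40   9 343] [0.5334 0.1857 0.1456] [0.5291 0.1633 0.1418] [0.5395 0.2089 0.1473]
yel [  3 169  46  20 366] [ 0.4562 -0.1761  0.1114] [ 0.4513 -0.1845  0.0682] [ 0.462  -0.174   0.1348]
steel [ 189    0  312   97 4106] [0.3227 0.3243 0.1311] [0.2678 0.0964 0.1161] [0.3651 0.4093 0.1346]
steel [194 227  79  11 497] [0.5185 0.1166 0.159 ] [0.5147 0.068  0.1203] [0.5403 0.1572 0.1616]
6393 ((0.6160841584205627, 0.11208861321210861), (0.24330708384513855, 0.13069552183151245), 87.6404800415039)
0 76 0.6500060558779286 0.6768151474858046
0.02 145 0.5894748483779455 0.6762304041932619
0.04 377 0.5490063500895968 0.6771668838305468
0.2 370 0.5601795850730823 0.684875978954532
0.22 164 0.5551479691598975 0.6621250027416328
```

```bash
cat >> h.py <<'E'
HX,HY=.549,.1083
def ch2w(x,y,z):  # chest-aligned coords with origin at hinge xy -> world
    c,s=np.cos(YAW),np.sin(YAW); return np.array([HX+c*x-s*y,HY+s*x+c*y,z])
E
python3 - <<'E'
from workcell import arm
from h import *
a=.010; Y=.083
def hand(th):
    C=.042*np.array([-np.sin(th),-np.cos(th)])+.005*np.array([-np.cos(th),np.sin(th)])+[0,.1]
    n=np.array([-np.cos(th),np.sin(th)]); return C,n
def tcp(th,s,r=.007,dz=0):
    C,n=hand(th); q=C+r*n+[s*a,0]; return ch2w(q[0],Y,q[1]+dz)
s0=tcp(2.65,1,.007)+[.010,0,-.002]
print(s0)
arm.goto([s0[0],s0[1],.22],down(YAW,0))
print(arm.move_l(s0,0.12,stop_force=15))
o=arm.observe();print(o['time_s'],o['eef_pos'],o['contact_force'])
for th in np.arange(2.5,1.55,-.15):
    arm.move_l(tcp(th,1,.006),0.06)
    o=arm.observe(); print(round(th,2),round(o['time_s'],2),o['eef_pos'].round(4) if hasattr(o['eef_pos'],'round') else o['eef_pos'],np.round(o['contact_force'],1))
    if np.linalg.norm(o['contact_force'])>30: break
shot(arm,'scene','s2',(170,130,400,320),3)
E
```

```text
[0.56257754 0.19122629 0.14069082]
False
5.7667 [0.56287699 0.19122585 0.14172499] [-0.23466736 -0.24526879  0.32914677]
2.5 6.2 [0.5451 0.1916 0.1407] [ 0.4 -0.9  1.4]
2.35 6.46 [0.5394 0.1917 0.1373] [1.3 1.8 2.4]
2.2 6.72 [0.534  0.1918 0.1334] [-0.2  0.8  1.1]
2.05 6.97 [0.5294 0.192  0.1289] [0.  0.8 0.5]
1.9 7.23 [0.5254 0.1921 0.1238] [-0.5  1.1  0.6]
1.75 7.49 [0.5222 0.1922 0.1181] [ 0.4  0.4 -0.4]
1.6 7.75 [0.52   0.1923 0.112 ] [ 0.1 -0.2  0.5]
```

View pics/s2.png

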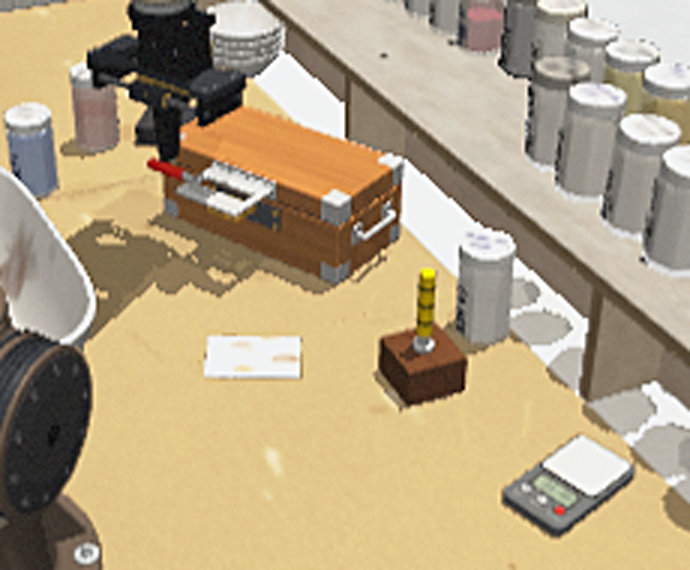

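Run:
```python
import pickle
from h import *
p=pickle.load(open('pics/s2.pkl','rb')); W=cloud(p)
hsv=cv2.cvtColor(p['pixels'],cv2.COLOR_RGB2HSV);H,S,V=hsv[...,0],hsv[...,1],hsv[...,2]
m=((H<4)|(H>175))&(S>150)&(V>90); m[:,:200]=0;m[:,260:]=0;m[200:]=0
Q=W[m]; print(len(Q),np.nanmedian(Q,0),np.nanmin(Q,0),np.nanmax(Q,0));
```

```text
39 [0.50258722 0.18559948 0.10721313] [0.49279664 0.16344441 0.10044435] [0.51149769 0.21249911 0.11361531]
```

Run:
```python
from workcell import arm
from h import *
a=.010; Y=.083
def hand(th):
    C=.042*np.array([-np.sin(th),-np.cos(th)])+.005*np.array([-np.cos(th),np.sin(th)])+[0,.1]
    n=np.array([-np.cos(th),np.sin(th)]); return C,n
def tcp(th,s,r=.007,dz=0):
    C,n=hand(th); q=C+r*n+[s*a,0]; return ch2w(q[0],Y,q[1]+dz)
def step(th,s,r):
    arm.move_l(tcp(th,s,r),0.06)
    o=arm.observe(); print(round(th,2),s,round(o['time_s'],2),np.round(o['eef_pos'],4),np.round(o['contact_force'],1))
    return np.linalg.norm(o['contact_force'])<35
for th,s in ((1.5,.6),(1.4,.2),(1.3,-.2),(1.2,-.6),(1.1,-.8),(1.0,-1),(.85,-1),(.7,-1),(.55,-1),(.4,-1.),(.25,-1)):
    if not step(th,s,.006): break
else:
    # lower slightly in front and push in
    q=tcp(.25,-1.3,.007); arm.move_l(q+[-.004,0,0],.06); q=arm.observe()['eef_pos'].copy(); q[2]=.050; arm.move_l(q,.06,stop_force=20)
    C,n=hand(0); e=ch2w(C[0]-.007-a+.012,Y,.050)
    print(arm.move_l(e,.04,stop_force=14))
o=arm.observe();print(o['time_s'],o['eef_pos'],o['contact_force'])
shot(arm,'scene','s3',(170,130,400,320),3)
```

```text
1.5 0.6 8.06 [0.5147 0.1925 0.1078] [-0.   1.   0.3]
1.4 0.2 8.32 [0.51   0.1926 0.1034] [-0.5  0.8 -1.1]
1.3 -0.2 8.57 [0.5059 0.1928 0.099 ] [ 0.3  0.  -0.3]
1.2 -0.6 8.82 [0.5022 0.1929 0.0947] [ 0.5 -0.   1. ]
1.1 -0.8 9.07 [0.5012 0.193  0.0906] [ 0.5 -0.2  1.9]
1.0 -1 9.32 [0.5001 0.1929 0.0864] [-0.3  0.5  1.4]
0.85 -1 9.57 [0.5028 0.1929 0.0803] [0.1 0.4 0.5]
0.7 -1 9.83 [0.5063 0.1927 0.0748] [-0.  -0.4  1.2]
0.55 -1 10.09 [0.5105 0.1926 0.0698] [-1.4  0.2  1.9]
0.4 -1.0 10.35 [0.5154 0.1925 0.0654] [ 0.2 -0.3  0.7]
0.25 -1 10.61 [0.5209 0.1923 0.0619] [-0.7  0.3  0.3]
True
11.7667 [0.52752834 0.19143951 0.04860532] [-3.66435537 -0.24912677  1.8541093 ]
```

View pics/s3.png

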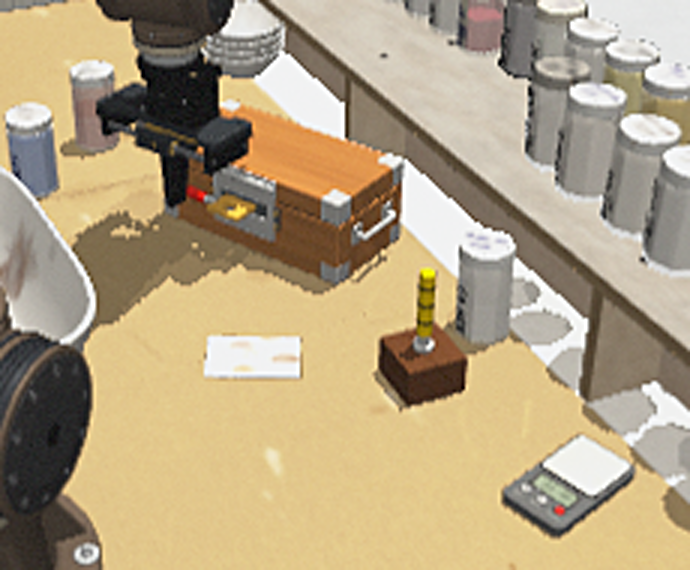

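Run:
```python
from workcell import arm
from h import *
q=np.array(arm.observe()['eef_pos']); 
print(arm.move_l(q+[.012,0,0],.03,stop_force=22)); o=arm.observe();print(o['time_s'],o['eef_pos'],o['contact_force'])
arm.dwell(.2)
o=arm.observe();print(o['eef_pos'],o['contact_force'])
arm.move_l(np.array(o['eef_pos'])+[-.05,0,0],.15)
q=np.array(arm.observe()['eef_pos']); q[2]=.22; arm.move_l(q,.25)
arm.goto([.43,.06,.30],down(YAW,0))
p=shot(arm,'wrist','w4'); shot(arm,'scene','s4'); print(arm.observe()['time_s'])
W=cloud(p); hsv=cv2.cvtColor(p['pixels'],cv2.COLOR_RGB2HSV);H,S,V=hsv[...,0],hsv[...,1],hsv[...,2]
def comps(nm,k,mn=15):
    num,l,s,cc=cv2.connectedComponentsWithStats(k.astype(np.uint8))
    for i in range(1,num):
        if s[i,4]>mn:
            Q=W[l==i]; Q=Q[~np.isnan(Q[:,0])]
            print(nm,s[i],np.median(Q,0).round(4),np.percentile(Q,3,axis=0).round(4),np.percentile(Q,97,axis=0).round(4))
comps('red',((H<4)|(H>175))&(S>150)&(V>90))
comps('yel',(H>20)&(H<35)&(S>130)&(W[...,2]>.04))
cv2.imwrite('pics/w4z.png',cv2.resize(p['pixels'][130:320,160:400,::-1],None,fx=3,fy=3,interpolation=cv2.INTER_CUBIC))
```

```text
True
12.0833 [0.52738953 0.19109624 0.04783561] [-3.44137919 -0.70233394  2.42393698]
[0.52743321 0.19112385 0.04775923] [-2.23227038 -0.67774211  2.07671898]
14.4
red [321 230  32   8 247] [0.5441 0.1858 0.0637] [0.539  0.1626 0.0599] [0.5518 0.2096 0.0657]
yel [ 65 187  37  22 291] [ 0.4553 -0.1767  0.114 ] [ 0.4508 -0.1855  0.0695] [ 0.4616 -0.1743  0.1343]
```

View pics/w4.png

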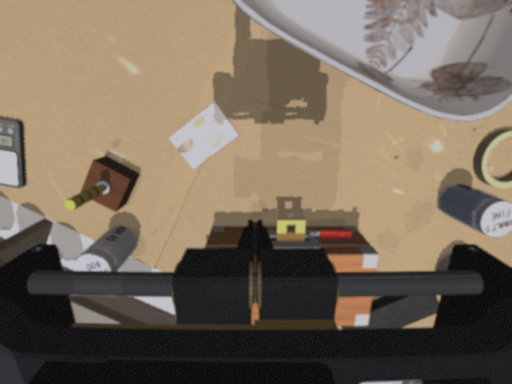

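View pics/w4z.png

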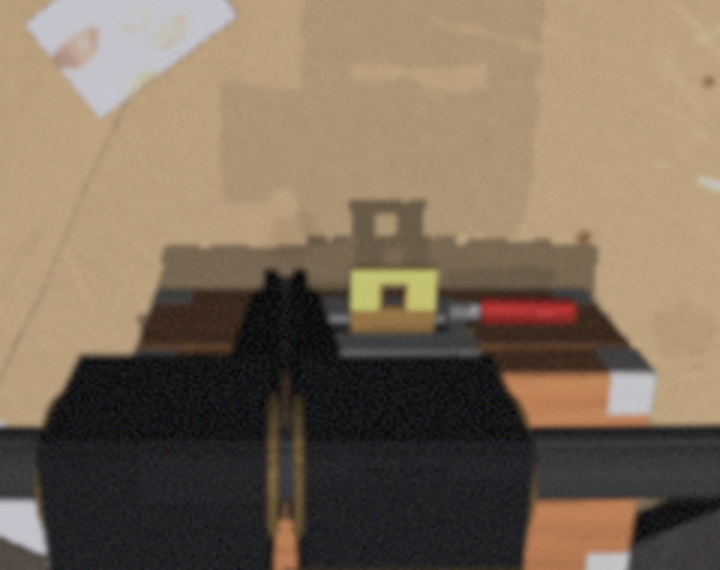

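Run:
```python
from workcell import arm
import pickle
from h import *
def ray(p,uv,z):
    q=cv2.undistortPoints(np.array([[uv]],float),np.array(p['mtx']),np.array(p['distortion'])).ravel()
    d=R.from_rotvec(p['attitude']).apply([q[0],q[1],1]); return np.array(p['position'])+d*(z-p['position'][2])/d[2]
p=pickle.load(open('pics/w4.pkl','rb'))
k=lambda a,b:(160+(a-1)/3,130+(b-1)/3)
for u in ((393,296),(381,285),(405,285),(350,268),(438,268),(438,312),(350,312)): print(u,ray(p,k(*u),.07).round(4))
print('eyepred',ch2w(-.019,0,.07))
# pin look
arm.goto([.43,-.183,.24],down(YAW,0)); arm.command_gripper(.045)
p=shot(arm,'wrist','w5'); shot(arm,'scene','s5',(170,130,400,320),3)
for nm in ('pin_grip','pin'):
    print([(x['xyz'],x['score']) for x in arm.search_frame(p,nm)[:2]])
print(arm.observe()['time_s'])
W=cloud(p); hsv=cv2.cvtColor(p['pixels'],cv2.COLOR_RGB2HSV);H,S,V=hsv[...,0],hsv[...,1],hsv[...,2]
m=(H>20)&(H<35)&(S>130)&(W[...,2]>.04)
Q=W[m]
for z in np.arange(.06,.14,.01):
    q=Q[abs(Q[:,2]-z)<.005]; print(round(z,2),len(q),np.median(q,0).round(4) if len(q) else '',q.min(0).round(4) if len(q) else '',q.max(0).round(4) if len(q) else '')
```

```text
(393, 296) [0.5297 0.1125 0.07  ]
(381, 285) [0.5233 0.1062 0.07  ]
(405, 285) [0.5238 0.1187 0.07  ]
(350, 268) [0.5132 0.0903 0.07  ]
(438, 268) [0.5149 0.1356 0.07  ]
(438, 312) [0.5398 0.1361 0.07  ]
(350, 312) [0.538 0.09  0.07 ]
eyepred [0.530011   0.10894652 0.07      ]
[([0.4536, -0.1838, 0.109], 0.63), ([0.5434, -0.1893, 0.0738], 0.48)]
[([0.454, -0.1846, 0.1105], 0.8)]
16.4917
0.06 0   
0.07 4 [ 0.4502 -0.1832  0.0724] [ 0.45   -0.1851  0.0721] [ 0.4502 -0.1813  0.0728]
0.08 16 [ 0.45   -0.1826  0.0807] [ 0.4496 -0.1863  0.0777] [ 0.4513 -0.1789  0.0847]
0.09 22 [ 0.4501 -0.1826  0.0903] [ 0.4495 -0.1875  0.0855] [ 0.4537 -0.1767  0.0947]
0.1 22 [ 0.4504 -0.1827  0.1002] [ 0.4494 -0.1874  0.097 ] [ 0.4535 -0.1769  0.1047]
0.11 28 [ 0.4507 -0.1827  0.1091] [ 0.4495 -0.1886  0.1052] [ 0.4532 -0.1771  0.1136]
0.12 28 [ 0.4503 -0.1817  0.1205] [ 0.4496 -0.1884  0.1159] [ 0.4593 -0.1753  0.1249]
0.13 138 [ 0.4552 -0.1828  0.1331] [ 0.4498 -0.1895  0.1251] [ 0.4646 -0.1756  0.135 ]
0.14 2 [ 0.4577 -0.1857  0.1353] [ 0.453  -0.1872  0.1352] [ 0.4623 -0.1843  0.1354]
```

View pics/w5.png

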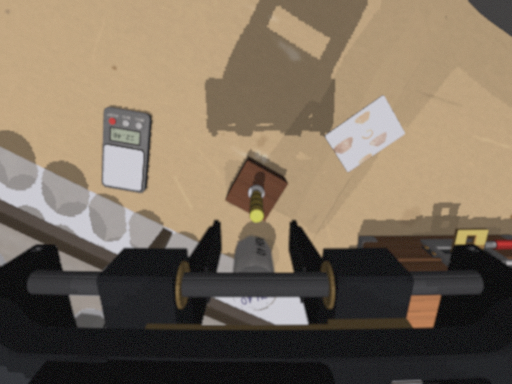

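View pics/s5.png

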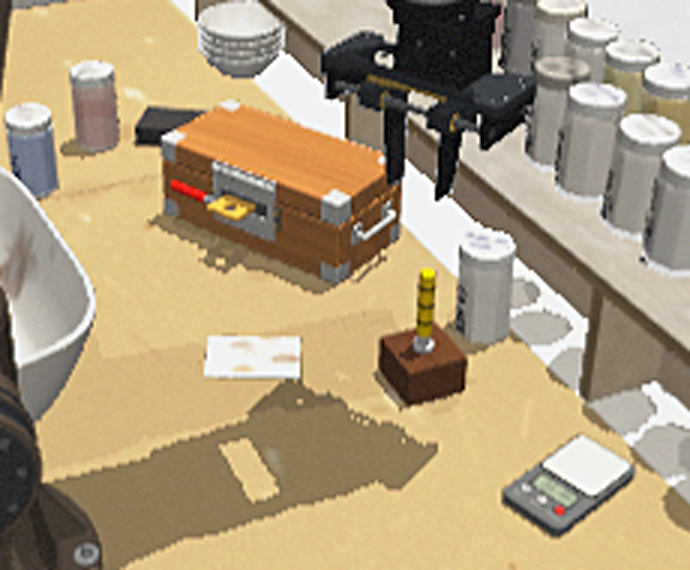

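Run:
```python
from workcell import arm
from h import *
P=np.array([.4575,-.1827,0])
arm.goto(P+[0,0,.20],down(YAW,0))
print(arm.move_l(P+[0,0,.095],.15,stop_force=12))
arm.command_gripper(0.0)
o=arm.observe();print(o['time_s'],o['eef_pos'],o['contact_force'],o['finger_gap'])
arm.move_l(P+[0,0,.24],.15)
o=arm.observe();print(o['time_s'],o['eef_pos'],o['contact_force'],o['finger_gap'])
p=shot(arm,'scene','s6',(170,100,400,290),3)
shot(arm,'wrist','w6'); print(arm.observe()['time_s'])
```

```text
False
18.2417 [ 0.45757852 -0.18273391  0.09515722] [-7.13404366e-04 -2.35437809e-01  2.71195602e+00] 0.015548856761163727
19.3583 [ 0.45717005 -0.18252958  0.2392189 ] [-0.05461085 -0.73890816 -1.63403971] 0.015394399777073844
19.4583
```

View pics/s6.png

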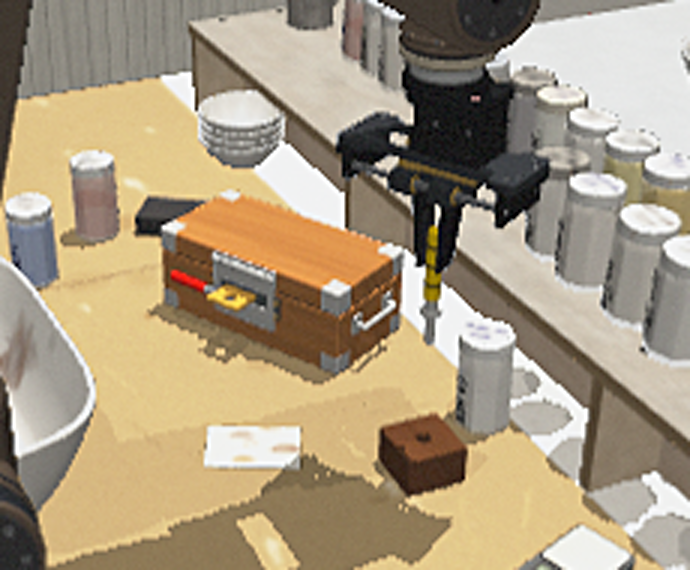

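View pics/w6.png

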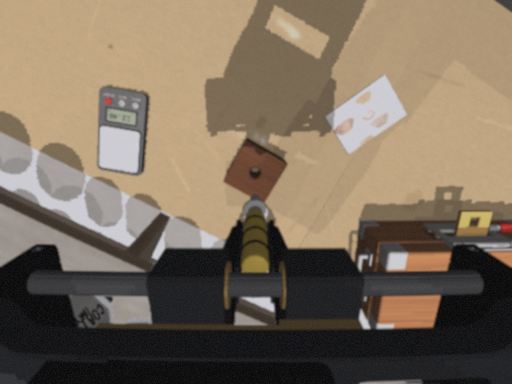

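Run:
```python
from workcell import arm
from h import *
E=np.array([.5297,.1127,0])
arm.goto(E+[-.03,0,.24],down(YAW,0))
arm.move_l(E+[0,0,.172],.12)
o=arm.observe();print(o['time_s'],o['eef_pos'],o['contact_force'],o['finger_gap'])
p=shot(arm,'scene','s7',(200,110,310,240),5)
q=shot(arm,'wrist','w7'); print(arm.observe()['time_s'])
W=cloud(p)
# shank points
m=(abs(W[...,0]-.53)<.03)&(abs(W[...,1]-.112)<.03)&(W[...,2]>.08)&(W[...,2]<.2)
for z in np.arange(.085,.2,.01):
    Q=W[m&(abs(W[...,2]-z)<.005)]; print(round(z,3),len(Q),np.median(Q,0).round(4) if len(Q) else '')
```

```text
21.3667 [0.52979218 0.11253608 0.1723715 ] [-0.95340234  0.66828982 -1.29544145] 0.01556243566464738
21.4667
0.085 25 [0.5454 0.105  0.0838]
0.095 36 [0.5442 0.1119 0.0929]
0.105 52 [0.5482 0.1053 0.1042]
0.115 16 [0.5467 0.11   0.1118]
0.125 20 [0.524  0.1091 0.1261]
0.135 7 [0.5256 0.1118 0.1333]
0.145 15 [0.5249 0.1104 0.1438]
0.155 12 [0.525  0.1097 0.155 ]
0.165 13 [0.5241 0.1094 0.165 ]
0.175 21 [0.5238 0.1109 0.1752]
0.185 28 [0.5233 0.1092 0.1858]
0.195 29 [0.522  0.1131 0.1946]
```

View pics/s7.png

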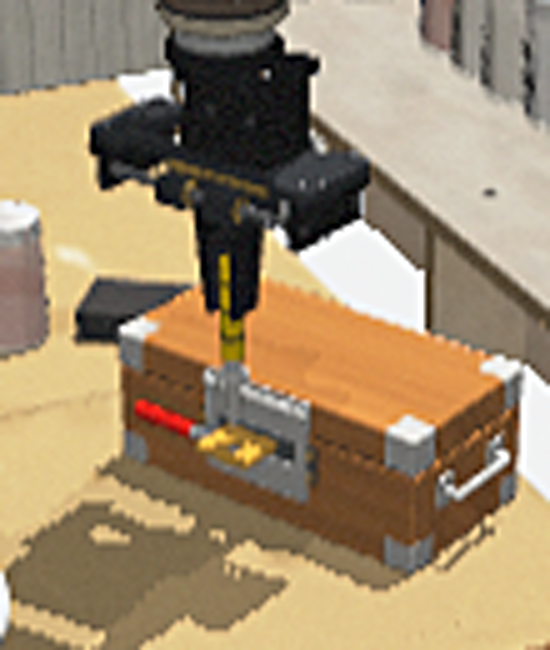

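View pics/w7.png

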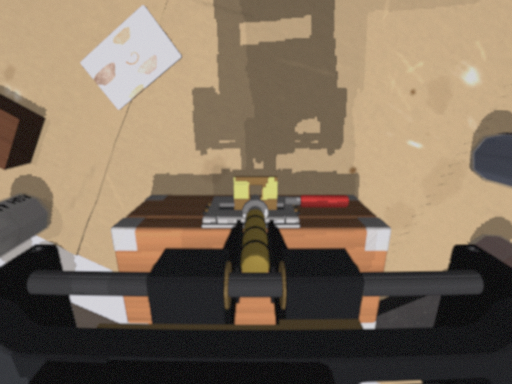

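Run:
```python
from workcell import arm
from h import *
E=np.array([.5297,.1127,0])
print(arm.move_l(E+[0,0,.118],.05,stop_force=5))
o=arm.observe();print(o['time_s'],o['eef_pos'],o['contact_force'],o['torque'],o['finger_gap'])
p=shot(arm,'scene','s8',(200,110,310,240),5)
```

```text
True
22.4083 [0.52950534 0.11266801 0.12092742] [-0.47228512  0.18724064  2.67872505] [ 0.01978912 -0.03638217  0.05811347] 0.015359580397681545
```

View pics/s8.png

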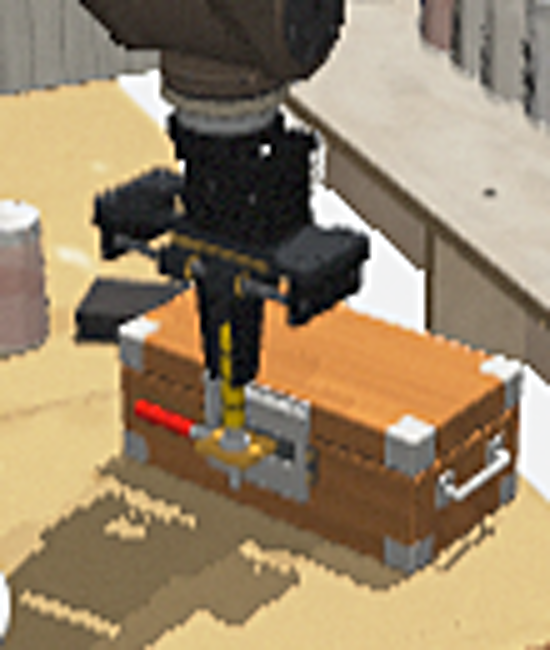

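Run:
```python
from workcell import arm
from h import *
arm.command_gripper(.045); arm.dwell(.2)
q=np.array(arm.observe()['eef_pos']); q[2]=.24; arm.move_l(q,.15)
arm.goto([.43,.06,.30],down(YAW,0))
p=shot(arm,'scene','s9',(200,110,310,240),5); w=shot(arm,'wrist','w9',(160,130,400,320),3)
o=arm.observe();print(o['time_s'],o['contact_force'],o['finger_gap'])
for nm,pp in (('s',p),('w',w)):
    W=cloud(pp); hsv=cv2.cvtColor(pp['pixels'],cv2.COLOR_RGB2HSV);H,S,V=hsv[...,0],hsv[...,1],hsv[...,2]
    m=(H>20)&(H<35)&(S>120)&(abs(W[...,0]-.53)<.03)&(abs(W[...,1]-.112)<.03)
    for z in (.07,.09,.11,.13,.155,.16):
        Q=W[m&(abs(W[...,2]-z)<.006)]; print(nm,z,len(Q),np.median(Q,0).round(4) if len(Q) else '')
    m=((H<4)|(H>175))&(S>150)&(V>90)&(abs(W[...,0]-.54)<.03)&(abs(W[...,1]-.19)<.04)
    print('red',np.median(W[m],0))
```

```text
24.9917 [-0.66997303 -0.34604106 -0.40380632] 0.04535757076475666
s 0.07 23 [0.5222 0.1232 0.0699]
s 0.09 13 [0.5263 0.1099 0.091 ]
s 0.11 17 [0.5269 0.1124 0.1081]
s 0.13 14 [0.5229 0.1122 0.1293]
s 0.155 20 [0.5259 0.1111 0.1565]
s 0.16 12 [0.5256 0.1112 0.1591]
red [0.54012222 0.18624413 0.06013417]
w 0.07 6 [0.5173 0.1159 0.0697]
w 0.09 0 
w 0.11 0 
w 0.13 0 
w 0.155 0 
w 0.16 0 
red [0.54396552 0.18569054 0.06343384]
```

View pics/s9.png

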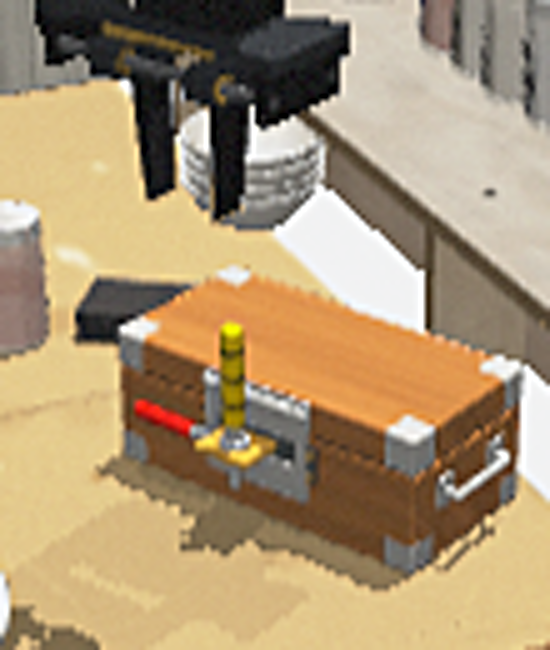

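View pics/w9.png

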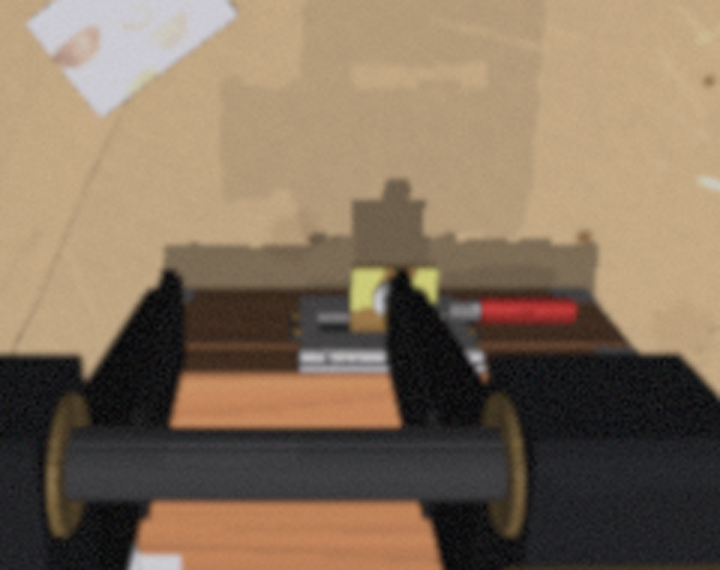

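Run:
```python
import pickle
from h import *
X=[];F=[]
for n in ('s4','s9'):
    p=pickle.load(open(f'pics/{n}.pkl','rb')); W=cloud(p)
    c,s=np.cos(YAW),np.sin(YAW); d=W-[HX,HY,0]; cx=c*d[...,0]+s*d[...,1]; cy=-s*d[...,0]+c*d[...,1]; z=W[...,2]
    S=cv2.cvtColor(p['pixels'],cv2.COLOR_RGB2HSV)[...,1]
    base=(abs(cx)<.012)
    m=base&(cy>-.042)&(cy<-.02)&(z>.036)&(z<.097)&(S<70)
    f=base&(cy>-.11)&(cy<-.055)&(z>.03)&(z<.09)
    for nm,k in (('plate',m),('front',f)):
        if k.sum()>5: print(n,nm,k.sum(),np.polyfit(z[k],cx[k],1).round(4),np.median(cx[k]).round(4))
```

```text
s4 plate 78 [ 0.0145 -0.0033] -0.0025
s4 front 200 [0.0076 0.0026] 0.0031
s9 plate 77 [ 0.0193 -0.0045] -0.0032
s9 front 194 [0.013  0.0021] 0.0028
```

Run:
```python
from workcell import arm
print(arm.hand_in())
```

```text
the job is handed in; nothing more can be done
None
```

The chest is fastened and the job handed in at about 25 s of the 67 s allowed; hand-in gives no verdict, so success rests on the checks below.

**What I did:** I swung the hasp down with closed fingers on its red handle and pressed until it would move no further at 22 N. The wrist camera put the keeper's eye about 3.5 mm left of the middle. I gripped the pin, lowered it straight into the eye until the collar touched at the expected height, released it and backed off.

**Last checks:**
- **Hasp:** the plate is within about 0.01 rad of parallel to the chest front, against the 0.07 allowed, and its outer face is where it should be when home.
- **Pin:** it stands upright with its top at about 0.160 m, the height expected with the collar on the brass. It sits in the eye at about (0.530, 0.113).
- **Robot:** the gripper was open and clear of everything, with under 1 N on the tool.
- **Other things on the table:** I saw no contact with them during the moves, but I did not measure their positions again at the end.

No check failed. In the last wrist picture a finger partly hid the pin, so the pin check rests on the scene camera.

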